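# Fit the spring-loaded cell in the kiln logger

## Robot

A 6-joint arm with a two-finger parallel gripper is mounted at the origin on a cart in front of the work surface, level with it; the furniture and walls round the work are solid. World frame = base frame: x ahead of the robot, y to its left, z up, the work surface at z = 0. Lengths are in m, angles in rad, forces in N, time in s.
With the tool pointing down it reaches from about 0.275 to 0.875 m from the base axis. Payload 12.5 kg.
Tool frame: the origin (TCP) lies at the very end of the fingers, on their centre line; the grasp point (between the pads) lies 19 mm behind it; z points along the fingers, y is the line along which they close (so a half turn about z gives the same grasp; the last joint's range is limited). The gripper opens to 85 mm and grips with 20 to 120 N. Pads are 22 mm wide; open, the fingers measure 114 mm over their backs; the gripper's body (76 mm by 85 mm) begins 54 mm behind the grasp point. The pads swing forward as they close: fully open they stand 13 mm farther back than shut.
Start: joints at [1.019, 0.351, 1.652, -0, 1.139, -0.085], TCP at [0.247, 0.491, 0.208] pointing down, gripper open.
Joint ranges: [-2.75, 2.75], [-0.79, 2.1], [0.01, 2.65], [-1.57, 4.71], [0.07, 3.14], [-2.87, 2.87]. Speed limits (rad/s): [2.22, 2.22, 2.79, 3.14, 3.14, 3.14].

## Interface

Orientations are given as a 3x3 rotation matrix whose columns are the frame's x, y, z axes.
In Python, from bench import manip gives the robot as it stands. Calls block until the motion is done:
- manip.move_ptp(position, orientation): joint-space move of the TCP to a pose.
- manip.move_l(position, attitude=None, max_speed=0.15): straight line of the TCP; attitude=None keeps the orientation; max_speed is the mean speed in m/s.
- manip.move_j(angles): joint-space move.
- manip.set_gripper(opening, effort=None): opening from 0.0 (shut) to 1.0 (fully open); effort is the grip in N (None keeps the last); returns when the fingers have stopped.
- manip.dwell(seconds).
- manip.inverse_kinematics(position, orientation): joint angles nearest the present ones, or None.
- manip.grab_frame(name): name is "scene" or "top"; returns (picture, depth): 420x560x3 uint8, red, green, blue; 420x560 float32, m along the optical axis (not along the pixel's ray), 0 where there is no reading.
- manip.get_calibration(name): a dict with "camera_matrix" (3x3 intrinsics, pixels), "R" (3x3) and "t" (3): a world point X has camera coordinates R X + t. Camera axes: x right, y down, z forward; pixel columns grow to the right and rows downward; lengths in m; the calibration is good to about 2 mm. A picture is of the moment at which its call begins. get_calibration takes no time and is no camera call.
A pose or a line that the arm cannot do raises manip.Unreachable and nothing moves.
- manip.sign_off(): hands the job in; it is judged then, once.
Trained networks look in the newest picture that a camera, given by its name, has taken for a name from the list of things; names that differ only in an ending like _2 or _b are one class to them, and where a whole thing is asked for, a point or a joint stands for the part that bears it (a point fixed in the world has none). Each returns a list of dicts, best first, with "confidence" (0 to 1); they miss things now and then, are a little off and sometimes report something else, mostly with a low value. They report only what shows in the picture. A call takes as long as a camera call.
- manip.look_for(camera, name): "at" ([x, y, z] in m, in world coordinates, good to about 4 mm: the middle of the surface that is visible of it).
Readings, each from a call of its own:
- manip.current_time(): time.
- manip.current_qpos(): joint angles.
- manip.current_joint_vel(): joint speeds.
- manip.current_joint_torque(): joint torques, N m.
- manip.current_ee_pos(): TCP position.
- manip.current_tcp_rot(): TCP orientation.
- manip.current_force(): force on the tool from outside, world axes, zero at the start.
- manip.current_ft_torque(): the same for the moment, N m.
- manip.current_grip_width(): opening from 0.0 (shut) to 1.0 (fully open).
- manip.current_grip_force(): force on a finger pad.
Only numpy, scipy, OpenCV 4.12 (cv2) and the standard library are available. Lean on these libraries where they do the work, as an engineer would, in place of code of your own. Each camera call takes 0.05 s, during which the arm holds its last target. There are 200 camera calls.

## Task

Fit the blue battery cell lying on the wooden rest into the open battery bay of the grey kiln logger. With the nub end held up, push the cell's flat end against the coil spring until the spring gives enough, then tip the nub end down in front of the brass contact so that the cell lies level and fully home on the bay floor; let go and leave it there. Be gentle: never squash the spring solid or force anything, and leave the jar, the stamp and the cup where they stand.

Things in the scene. Friction and masses are not known exactly. Their poses are not given: they have to be found in the camera images.
- cell_mid (a point): Centre of the loose blue battery cell, on its axis: cylinder 33 mm in diameter, orange band near the nub end, about 160 g, 90 mm long in all (86 mm can, then a steel nub 4 mm long, 10 mm in diameter, on the axis). x axis = the cell's axis, to the nub; the flat end is 45 mm the other way. It lies level along the rest at the start, axis 25.7 mm above the bench.
- cell_nub (a point): Tip of the cell's nub, on the axis, 45 mm from cell_mid; same axes.
- rest: Fixed wooden board 100 x 56 x 6 mm with two thin aluminium rods along its x axis that carry the cell; origin at the centre of its underside.
- logger: Fixed grey instrument; origin on the bench under the bay's nominal centre; x along the bay from spring to brass contact, z up. Tray x -105 to 145 mm, y +-39 mm, 8 mm thick; display housing beyond x = 91 mm, 38 mm tall. A black carriage with the bay stands on the tray, jammed anywhere within 11 mm either way along x of nominal: this offset is in no pose, find it by feel.
- bay (a point): Fixed to the logger at x = 0, y = 0, 38.5 mm above the bench: centre of a seated cell, but for the carriage's unknown offset of up to 11 mm along x. Axes as the logger's. Bay floor 22 mm above the bench, 22 mm wide; beside it, for x within 13 mm, room for fingers down to the tray. Cheeks (offset not included) at x -44 to -28 and 26 to 42 mm, 36 mm apart, top 34 mm above the bench.
- teal_jar: Teal glaze jar with white cap, 54 x 57 x 75 mm, loose bystander; origin at the centre of its underside.
- clay_stamp: Small terracotta stamp, 26 x 26 x 44 mm, loose bystander; origin at the centre of its underside.
- bisque_cup: Small off-white cup, 59 x 79 x 58 mm, loose bystander; origin at the centre of its underside.
- spring_nominal (a point): Nominal centre of the spring plate's free face (carriage offset not included), x = -40 mm, 38.5 mm above the bench. Steel disc, 14 mm in diameter, facing +x; it gives towards -x by 1.2 N per mm for 10 mm (12 N), then is solid. Black tower 54 mm tall behind it, x -54 to -66 mm. A seated cell presses it 5 mm (6 N); to tip in it must be pressed 6 to 9 mm (7 to 11 N); over 16 N spoils it.
- brass_nominal (a point): Nominal top middle of the face of the brass end contact (carriage offset not included), x = +45 mm, 42 mm above the bench (20 mm over the bay floor), 36 mm wide, facing -x; a black block 32 mm tall behind it to x = 60 mm. The nub of the seated cell bears on this face below its top edge.

How it is judged:
On the way:
1. the flat end presses the spring with more than 6.5 N while the nub stands clear above the brass, more than 9 mm above its seated height (contact force between cell and spring_plate_c0 above 6.5 N and z of cell_nub in the frame of bay above 0.009 m and x of cell_nub in the frame of bay above 0.02 m and z of cell_mid in the frame of bay below 0.03 m), for 0.1 s.
At the end, for the whole second after the job is handed in: The cell lies at rest in the bay between spring and brass contact, nub end to the brass: its centre within 2 mm of the seated height, 4 mm sideways and 15 mm along the bay of bay, its nub tip within 3 mm of the seated height (z of cell_mid in the frame of bay between -0.002 and 0.002 m and y of cell_mid in the frame of bay between -0.004 and 0.004 m and x of cell_mid in the frame of bay between -0.015 and 0.015 m and x of cell_nub in the frame of bay above 0.02 m and z of cell_nub in the frame of bay between -0.003 and 0.003 m and linear speed of cell below 0.01 m/s); the robot touches nothing.
It fails at once if the cell squashes the spring solid, with more than 16 N on the spring plate (contact force between cell and spring_plate_c0 above 16 N).
It fails at once if the cell, the fingers or the arm load the logger with more than 40 N (contact force between any of cell, the arm, the fingers and logger above 40 N).
It fails at once if the jar is moved more than 15 mm (distance of teal_jar from where it was at the start of the episode above 0.015 m).
It fails at once if the stamp is moved more than 15 mm (distance of clay_stamp from where it was at the start of the episode above 0.015 m).
It fails at once if the cup is moved more than 15 mm (distance of bisque_cup from where it was at the start of the episode above 0.015 m).
It also fails if it takes over 54 s, if anything falls off the work surface, if the arm or the gripper's body presses on something with over 40 N, if the wrist force passes 120 N, or if a joint passes its speed limit or range.

## Working session

There is one attempt and no reset: what is moved stays moved. The work goes in short steps, each a Python script; the robot and the scene stay as the last script left them, time stands still between calls to the robot, and variables do not carry over. Pictures are saved under pics/ and viewed, at most 10 in all, crops included, and the job is handed in when it is done.

```bash
mkdir -p pics; ls
python3 - <<'E'
from bench import manip
import cv2,numpy as np
for c in("scene","top"):
    p,d=manip.grab_frame(c); cv2.imwrite(f"pics/{c}0.png",p[:,:,::-1]); np.save(f"{c}_d.npy",d)
    k=manip.get_calibration(c); print(c,np.round(k["camera_matrix"],1).tolist(),np.round(-k["R"].T@k["t"],3),np.round(k["R"],2).tolist())
    for n in("cell_mid","rest","logger","teal_jar","clay_stamp","bisque_cup"):
        print(n,[(np.round(r["at"],3).tolist(),round(r["confidence"],2)) for r in manip.look_for(c,n)[:2]])
print(manip.current_time(),manip.current_force(),manip.current_tcp_rot())
E
```

```text
pics
scene [[419.5, 0.0, 288.9], [0.0, 419.5, 206.2], [0.0, 0.0, 1.0]] [ 0.163 -0.305  0.708] [[0.66, -0.75, -0.02], [-0.55, -0.47, -0.69], [0.51, 0.46, -0.73]]
cell_mid [([0.564, 0.25, 0.034], 0.56)]
rest [([0.55, 0.256, 0.005], 0.74)]
logger [([0.514, -0.171, 0.008], 0.58)]
teal_jar [([0.644, -0.174, 0.06], 0.98)]
clay_stamp [([0.625, -0.264, 0.02], 0.58)]
bisque_cup [([0.584, 0.382, 0.046], 0.96), ([0.511, -0.178, 0.01], 0.61)]
top [[394.2, 0.0, 283.0], [0.0, 394.2, 209.6], [0.0, 0.0, 1.0]] [0.43  0.078 1.15 ] [[0.0, -1.0, -0.01], [-0.99, -0.0, -0.16], [0.16, 0.01, -0.99]]
cell_mid [([0.556, 0.271, 0.009], 0.7), ([0.569, 0.264, 0.036], 0.68)]
rest []
logger [([0.52, -0.158, 0.01], 0.9)]
teal_jar [([0.655, -0.157, 0.074], 0.83)]
clay_stamp [([0.632, -0.258, 0.018], 0.5)]
bisque_cup [([0.594, 0.397, 0.029], 0.91)]
0.7 [-0.72704765  0.27438586 -0.06205145] [[-8.92996738e-01  4.50063136e-01 -1.57864254e-05]
 [ 4.50063135e-01  8.92996737e-01  4.05721421e-05]
 [ 3.23572519e-05  2.91259024e-05 -9.99999999e-01]]
```

View pics/scene0.png

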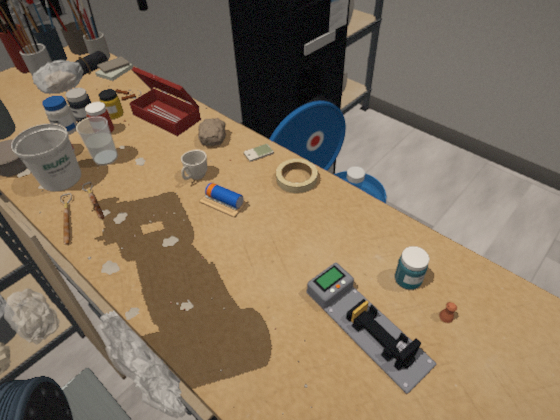

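View pics/top0.png

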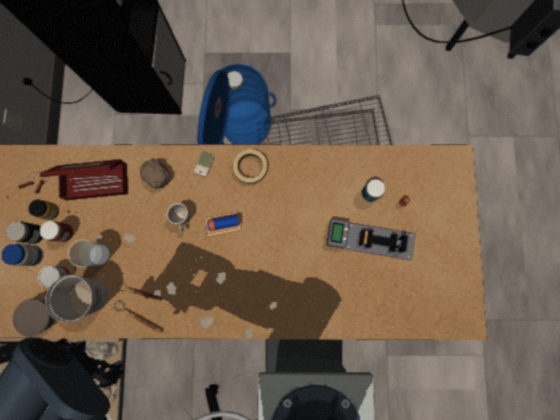

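The scene shows the cell at (225,195), orange (nub) end to the left (+y). The logger's display is at (330,283), brass at (360,310) and the spring tower at (408,352), so the bay runs roughly along +y and the nub already points the right way. Next I'll fit the poses from the point clouds.

```bash
cat > h.py <<'E'
from bench import manip
import cv2,numpy as np
def cloud(c,tag=None):
    p,d=manip.grab_frame(c); k=manip.get_calibration(c); K=k["camera_matrix"]
    v,u=np.mgrid[:420,:560]; X=np.stack([(u-K[0,2])/K[0,0]*d,(v-K[1,2])/K[1,1]*d,d],-1)
    X=(X-np.array(k["t"]))@np.array(k["R"]); X[d==0]=np.nan
    if tag: cv2.imwrite(f"pics/{tag}.png",p[:,:,::-1])
    return p,X
def pix(c,P):
    k=manip.get_calibration(c); q=k["camera_matrix"]@(k["R"]@np.array(P)+k["t"]); return q[:2]/q[2]
E
python3 - <<'E'
from h import *
for c in("scene","top"):
    p,X=cloud(c); hsv=cv2.cvtColor(p,cv2.COLOR_RGB2HSV); H,S,V=[hsv[...,i].astype(int) for i in range(3)]
    near=lambda x,y,r:np.hypot(X[...,0]-x,X[...,1]-y)<r
    tab=near(.55,.1,.4)&(abs(X[...,2])<.02)&(H>8)&(H<25)&(S>90); print(c,"table z",np.nanmedian(X[tab][:,2]))
    g=near(.565,.26,.09)&(X[...,2]>.014)
    blue=g&(H>100)&(H<130)&(S>120); orange=g&((H<12)|(H>172))&(S>150)
    for n,m in(("blue",blue),("orange",orange)):
        P=X[m]; print(n,len(P),P.mean(0).round(4),np.percentile(P[:,2],[5,95]).round(3))
    P=X[blue|orange]; r=cv2.minAreaRect((P[:,:2]*1000).astype(np.float32)); print("cell rect",r)
    lg=near(.52,-.17,.16)&(S<70)&(X[...,2]>-.01)&(X[...,2]<.07)
    n,l,st,ce=cv2.connectedComponentsWithStats(lg.astype(np.uint8)); i=1+st[1:,4].argmax()
    P=X[l==i]; r=cv2.minAreaRect((P[:,:2]*1000).astype(np.float32)); print("logger",len(P),r)
    Q=P[P[:,2]<.015]; print("tray z",np.median(Q[:,2])); r=cv2.minAreaRect((Q[:,:2]*1000).astype(np.float32));print("tray",r,cv2.boxPoints(r).round().tolist())
    Q=P[(P[:,2]>.03)&(P[:,2]<.045)];Q=Q[Q[:,1]>-.13]; print("housing top",len(Q),cv2.minAreaRect((Q[:,:2]*1000).astype(np.float32)))
    yel=near(.52,-.17,.16)&(H>15)&(H<32)&(S>120)&(X[...,2]>.02); print("brass",yel.sum(),X[yel].mean(0).round(4),X[yel].max(0).round(4))
p=cv2.imread("pics/scene0.png")
a=cv2.resize(p[255:390,300:440],None,fx=4,fy=4,interpolation=3); cv2.imwrite("pics/lg.png",a)
E
```

```text
scene table z 0.0004521370970986782
blue 358 [0.5642 0.2526 0.0377] [0.026 0.043]
orange 6 [0.5626 0.2945 0.0375] [0.029 0.042]
cell rect ((566.5960083007812, 262.196533203125), (30.368408203125, 84.97207641601562), 12.827709197998047)
logger 5254 ((533.5728759765625, -158.18856811523438), (260.3843994140625, 99.00418090820312), 80.7330093383789)
tray z 0.008496565650993751
tray ((533.572021484375, -158.12364196777344), (260.4552001953125, 98.60589599609375), 80.61505126953125) [[464.0, -279.0], [561.0, -295.0], [603.0, -38.0], [506.0, -22.0]]
housing top 712 ((534.7410278320312, -86.59110260009766), (93.65359497070312, 77.55674743652344), 81.72885131835938)
brass 154 [ 0.5237 -0.1444  0.0355] [ 0.5446 -0.1297  0.053 ]
top table z -0.0014031115556412835
blue 228 [0.5713 0.2527 0.0382] [0.032 0.043]
orange 34 [0.564  0.2932 0.038 ] [0.032 0.043]
cell rect ((570.3868408203125, 259.0487060546875), (30.20196533203125, 78.28926849365234), 9.201277732849121)
logger 1987 ((527.0744018554688, -164.47288513183594), (252.9087371826172, 83.36856842041016), 80.62452697753906)
tray z 0.006821127519493438
tray ((520.4702758789062, -182.31280517578125), (215.0225067138672, 83.04025268554688), 78.45140838623047) [[458.0, -279.0], [540.0, -296.0], [583.0, -85.0], [501.0, -69.0]]
housing top 329 ((537.5904541015625, -85.38670349121094), (93.3659439086914, 77.69598388671875), 80.44422912597656)
brass 48 [ 0.5273 -0.1446  0.0355] [ 0.546  -0.1359  0.0547]
```

View pics/lg.png

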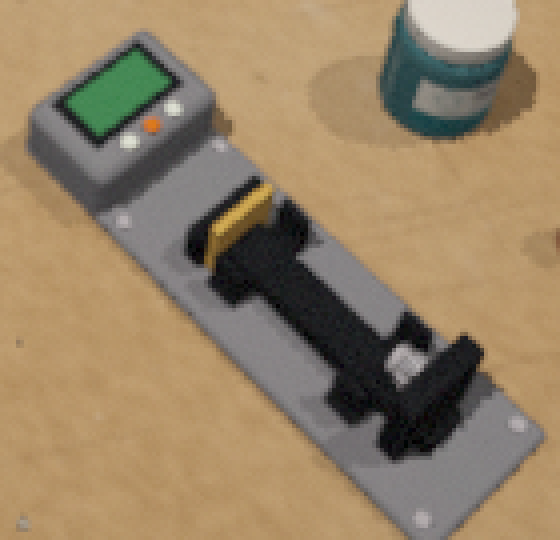

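The logger crop shows the carriage with the brass at about (240,225), the narrow floor bar, and the spring plate at about (405,360) in front of its tower. I'll refine the logger and cell poses with a silhouette fit.

```bash
cat > fit.py <<'E'
from h import *
from scipy.optimize import minimize
def proj(c,P):
    k=manip.get_calibration(c); q=(np.asarray(P)@np.array(k["R"]).T+k["t"])@k["camera_matrix"].T; return (q[:,:2]/q[:,2:]).astype(np.float32)
def place(q,P):
    c,s=np.cos(q[2]),np.sin(q[2]); return np.asarray(P)@np.array([[c,s,0],[-s,c,0],[0,0,1]])+[q[0],q[1],0]
def box(a,b): return np.array([[x,y,z] for x in(a[0],b[0]) for y in(a[1],b[1]) for z in(a[2],b[2])])
t=np.linspace(0,2*np.pi,40)
cyl=np.concatenate([np.c_[np.full(40,x),.0165*np.cos(t),.0257+.0165*np.sin(t)] for x in(-.045,.041)])
parts={"logger":[box((-.105,-.039,0),(.145,.039,.008)),box((.091,-.039,0),(.145,.039,.038))],"cell":[cyl]}
U=8
def render(c,q,name,o,sz):
    m=np.zeros((sz*U,sz*U),np.uint8)
    for P in parts[name]:
        h=cv2.convexHull(proj(c,place(q,P)))[:,0]; cv2.fillConvexPoly(m,np.round((h-o+.5)*U).astype(np.int32),255)
    return cv2.resize(m,(sz,sz),interpolation=cv2.INTER_AREA)/255.
def run(cams,name,q0):
    D=[]
    for c in cams:
        p,X=cloud(c); hsv=cv2.cvtColor(p,cv2.COLOR_RGB2HSV); H,S,V=[hsv[...,i].astype(int) for i in range(3)]
        n=np.hypot(X[...,0]-q0[0],X[...,1]-q0[1])<(.17 if name=="logger" else .07)
        m=n&((S<75)|(V<45)) if name=="logger" else n&(((H>100)&(H<130)&(S>110))|(((H<11)|(H>172))&(S>165)))
        _,l,st,_=cv2.connectedComponentsWithStats(cv2.morphologyEx(m.astype(np.uint8),cv2.MORPH_CLOSE,np.ones((3,3))))
        m=(l==1+st[1:,4].argmax()).astype(np.uint8)
        cs,_=cv2.findContours(m,cv2.RETR_EXTERNAL,2); cv2.drawContours(m,cs,-1,1,-1)
        o=pix(c,[q0[0],q0[1],.02]).round()-90; D.append((c,o,m[int(o[1]):int(o[1])+180,int(o[0]):int(o[0])+180]))
    f=lambda s:sum(abs(render(c,np.array(s)*[.01,.01,.1],name,o,180)-m).sum()/m.sum() for c,o,m in D)
    s0=np.array(q0)/[.01,.01,.1]
    r=minimize(f,s0,method="Nelder-Mead",options=dict(initial_simplex=np.vstack([s0,s0+np.diag([.8,.8,.8])]),xatol=.003,fatol=1e-5))
    print(name,cams,(r.x*[.01,.01,.1]).round(4),round(r.fun,3))
run(["scene"],"logger",[.5238,-.184,1.407]);run(["top"],"logger",[.5238,-.184,1.407])
run(["scene"],"cell",[.567,.26,1.75]);run(["top"],"cell",[.567,.26,1.75])
E
python3 fit.py
```

```text
logger ['scene'] [ 0.5215 -0.1815  1.4131] 0.081
logger ['top'] [ 0.5212 -0.1833  1.4055] 0.04
cell ['scene'] [0.5694 0.2729 1.7412] 0.532
cell ['top'] [0.5723 0.2624 1.7667] 0.287
```

Run:
```python
import cv2,numpy as np
a=cv2.imread("pics/scene0.png")[178:220,190:252]; b=cv2.imread("pics/top0.png")[205:240,198:250]
f=lambda x:cv2.copyMakeBorder(cv2.resize(x,None,fx=8,fy=8,interpolation=0),0,0,0,0,0)
A,B=f(a),f(b); h=max(A.shape[0],B.shape[0]); 
A=cv2.resize(A,None,fx=.75,fy=.75,interpolation=0);B=cv2.resize(B,None,fx=.75,fy=.75,interpolation=0)
C=np.zeros((max(A.shape[0],B.shape[0]),A.shape[1]+B.shape[1],3),np.uint8);C[:A.shape[0],:A.shape[1]]=A;C[:B.shape[0],A.shape[1]:]=B
cv2.imwrite("pics/cell.png",C)
h=cv2.cvtColor(a,cv2.COLOR_BGR2HSV); print(h[5:20:2,17:23].tolist())
```

```text
[[[17, 98, 183], [9, 57, 170], [130, 41, 150], [129, 72, 152], [172, 90, 155], [10, 143, 178]], [[123, 47, 153], [123, 82, 162], [0, 93, 183], [13, 200, 214], [14, 221, 220], [14, 213, 220]], [[130, 75, 152], [8, 136, 202], [15, 210, 221], [15, 209, 221], [15, 211, 221], [12, 177, 209]], [[8, 146, 190], [14, 220, 212], [14, 223, 214], [14, 211, 218], [8, 141, 194], [128, 80, 159]], [[12, 196, 182], [13, 212, 196], [13, 215, 200], [13, 217, 189], [145, 84, 137], [107, 197, 163]], [[12, 220, 160], [13, 232, 168], [13, 218, 177], [4, 117, 137], [114, 131, 127], [108, 200, 145]], [[10, 79, 136], [11, 171, 136], [12, 227, 139], [6, 136, 114], [116, 118, 102], [107, 210, 119]], [[21, 22, 153], [26, 16, 131], [17, 19, 121], [14, 54, 108], [5, 54, 81], [114, 106, 82]]]
```

View pics/cell.png

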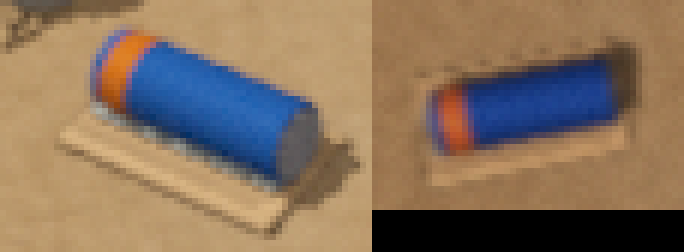

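The crops show the cell with its grey flat end to the right, and the orange band plus a thin blue rim at the left (nub) end. My orange threshold was too tight. I'll refit the cell.

```bash
python3 - <<'E'
s=open('fit.py').read()
s=s.replace("(((H<11)|(H>172))&(S>165)))","((H<17)&(S>165))|((S<95)&(X[...,2]>.017)))")
s=s[:s.index('run(["scene"]')]
s+='run(["scene"],"cell",[.567,.26,1.75]);run(["top"],"cell",[.567,.26,1.75])\n'
open('fit2.py','w').write(s)
E
python3 fit2.py
python3 - <<'E'
from h import *
q=(.5213,-.1825,1.408); c,s=np.cos(q[2]),np.sin(q[2])
for cam in("scene","top"):
    p,X=cloud(cam); hsv=cv2.cvtColor(p,cv2.COLOR_RGB2HSV)
    L=(X-[q[0],q[1],0])@np.array([[c,-s,0],[s,c,0],[0,0,1]]); ok=(abs(L[...,1])<.03)
    m=ok&(L[...,0]>-.09)&(L[...,0]<-.03)&(L[...,2]>.047)&(L[...,2]<.065); print(cam,"tower",np.percentile(L[m],[3,50,97],axis=0).round(4).tolist())
    m=ok&(abs(L[...,0]-.045)<.03)&(hsv[...,0]>15)&(hsv[...,0]<32)&(hsv[...,1]>120)&(L[...,2]>.02); print("brass",np.percentile(L[m],[3,50,97],axis=0).round(4).tolist())
E
```

```text
cell ['scene'] [0.5691 0.2677 1.7592] 0.067
cell ['top'] [0.5713 0.2656 1.7684] 0.067
scene tower [[-0.0719, -0.0183, 0.0475], [-0.0663, 0.0038, 0.0541], [-0.0564, 0.0243, 0.0563]]
brass [[0.0364, -0.0153, 0.0223], [0.0397, 0.003, 0.0366], [0.0482, 0.0203, 0.0437]]
top tower [[-0.0711, -0.021, 0.0485], [-0.0652, 0.0006, 0.0523], [-0.0597, 0.022, 0.0566]]
brass [[0.0317, -0.0181, 0.0202], [0.0416, 0.0004, 0.0374], [0.0445, 0.0173, 0.0443]]
```

Logger is at about (0.5208, -0.1824, yaw 1.408), the carriage is at roughly -5 mm by sight, and the cell is at (0.570, 0.267, yaw 1.763). Next I pick up the cell.

```bash
cat >> h.py <<'E'
LG=np.array([.5206,-.1824,0.]); YL=1.408
EX=np.array([np.cos(YL),np.sin(YL),0]); EY=np.array([-np.sin(YL),np.cos(YL),0]); EZ=np.array([0,0,1.])
def down(yaw):
    x=np.array([np.cos(yaw),np.sin(yaw),0]); z=-EZ; return np.c_[x,np.cross(z,x),z]
D=.016   # TCP ahead of cell axis
def pose(xf,zf,phi,y=0.):
    """TCP pose for flat-end centre at bay (xf,y,zf) [m, logger frame], nub raised by phi"""
    ax=EX*np.cos(phi)+EZ*np.sin(phi); z=EX*np.sin(phi)-EZ*np.cos(phi)
    R=np.c_[ax,np.cross(z,ax),z]; return LG+EX*xf+EY*y+EZ*zf+.045*ax+D*z,R
def F():
    f=np.mean([manip.current_force() for _ in range(5)],0); return np.array([f@EX,f@EY,f[2]])
E
python3 - <<'E'
from h import *
c=np.array([.5702,.2667,.0257]); R=down(1.763)
q=[manip.inverse_kinematics(*a) for a in((c-[0,0,D],R),pose(-.036,.0395,.28),pose(-.045,.0385,0))]; print(np.round(q,2))
assert all(x is not None for x in q)
manip.move_ptp(c+[0,0,.08],R); manip.set_gripper(.85,60)
manip.move_l(c-[0,0,D],max_speed=.12); f0=F(); manip.set_gripper(0.,60)
print(manip.current_time(),manip.current_grip_width(),manip.current_grip_force(),manip.current_ee_pos(),f0,F())
manip.move_l(c+[0,0,.1],max_speed=.15); print(manip.current_grip_width(),F())
p,X=cloud("scene"); u=pix("scene",c+[0,0,.1]).astype(int); cv2.imwrite("pics/held.png",cv2.resize(p[max(0,u[1]-60):u[1]+60,max(0,u[0]-70):u[0]+70,::-1],None,fx=5,fy=5,interpolation=3))
print(manip.current_time())
E
```

```text
[[ 0.36  0.74  1.56 -0.    0.84  0.17]
 [-0.54  0.63  1.73  0.33  0.91 -0.6 ]
 [-0.42  0.61  1.78 -0.    0.75 -0.26]]
4.475 0.28611517542929005 53.12670707702637 [0.56946735 0.26660567 0.01050447] [ 0.59847554 -0.35880989  0.26665494] [-2.23595157  5.99315309  9.86764997]
0.2813352716049632 [-0.47085328  0.32426037 -2.43388331]
5.45
```

View pics/held.png

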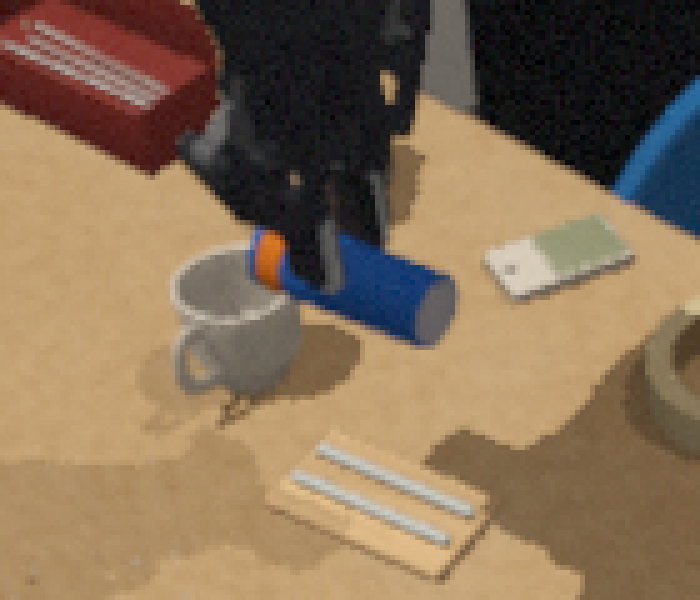

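The cell is held. The flat end is at crop (437,310) and the orange band at (268,258); the grip looks a little towards the nub. I'll measure how far, and the pitch, from depth.

Run:
```python
from h import *
c=np.array([.5702,.2667,.0257]); tcp=manip.current_ee_pos(); R=manip.current_tcp_rot(); print(tcp,R[:,0])
p,X=cloud("scene"); u=pix("scene",c+[0,0,.1]).astype(int); o=np.array([max(0,u[0]-70),max(0,u[1]-60)])
f=o+np.array([437,310])/5; x,y=f.round().astype(int)
P=X[y-4:y+5,x-3:x+4].reshape(-1,3); T=(P-tcp)@R; print("flat face in tool",np.median(T,0).round(4))
hsv=cv2.cvtColor(p,cv2.COLOR_RGB2HSV); L=(X-tcp)@R
m=(np.linalg.norm(X-tcp,axis=-1)<.08)&(hsv[...,0]>100)&(hsv[...,0]<130)&(hsv[...,1]>120)
B=L[m]; print(len(B),np.percentile(B,[1,50,99],axis=0).round(4).tolist())
for a in np.arange(-.05,.045,.01):
    b=B[(B[:,0]>a)&(B[:,0]<a+.01)]
    if len(b)>5: print(round(a,3),len(b),"top z",np.percentile(b[:,2],8).round(4))
m=(np.linalg.norm(X-tcp,axis=-1)<.08)&(hsv[...,0]<17)&(hsv[...,1]>165); print("orange",L[m].mean(0),np.percentile(L[m][:,0],[3,97]))
print(manip.current_time())
```

```text
[0.5696017  0.26643289 0.12446086] [-1.91006775e-01  9.81588642e-01 -3.85710857e-04]
flat face in tool [-0.0453  0.0018 -0.0167]
306 [[-0.0455, -0.0259, -0.0362], [-0.0217, -0.0116, -0.0284], [0.0217, 0.0114, -0.0141]]
-0.05 38 top z -0.0324
-0.04 66 top z -0.0322
-0.03 56 top z -0.0323
-0.02 65 top z -0.0324
-0.01 37 top z -0.0327
0.0 25 top z -0.0384
0.01 13 top z -0.0206
orange [ 0.02780495 -0.01413481 -0.02581054] [0.00761256 0.03326977]
5.5
```

The grip is centred (flat end at -45.3 mm) and there is no pitch. Now to the bay, descend tilted 16°, and feel for the spring.

```bash
cat >> h.py <<'E'
D=.0158
B=np.zeros(3)
def go(xf,zf,phi,v=.05,n=0):
    global B
    p,R=pose(xf,zf,phi); manip.move_l(p+B,R,max_speed=v)
    for _ in range(n):
        manip.dwell(.1); B=B+p-manip.current_ee_pos(); manip.move_l(p+B,R,max_speed=v)
def where():
    """flat-end centre in logger frame (mm), phi (deg), from the readings"""
    p=manip.current_ee_pos(); R=manip.current_tcp_rot(); f=p-R[:,2]*D-.045*R[:,0]-LG
    return np.round([f@EX*1e3,f@EY*1e3,f[2]*1e3,np.degrees(np.arcsin(R[2,0]))],2)
E
python3 - <<'E'
from h import *
import h
ph=np.radians(16)
p,R=pose(-.033,.13,ph); manip.move_ptp(p,R); go(-.033,.085,ph,.1,1); print(manip.current_time(),where(),F())
f0=F()
for z in(.07,.06,.052,.046,.0405):
    go(-.033,z,ph,.06); f=F()-f0; print(where(),f.round(2))
    if np.abs(f).max()>4: break
np.save("B.npy",np.r_[h.B,f0])
p,X=cloud("scene"); u=pix("scene",LG+[0,0,.04]).astype(int); cv2.imwrite("pics/bay.png",cv2.resize(p[u[1]-60:u[1]+60,u[0]-70:u[0]+70,::-1],None,fx=5,fy=5,interpolation=3))
print(manip.current_time())
E
```

```text
8.0917 [-32.97   0.37  84.66  15.99] [ 0.19240671  0.37094072 -1.49182593]
[-32.81   0.75  68.75  16.02] [-0.11 -0.26  0.07]
[-32.82   0.72  58.9   16.02] [-0.35 -0.19 -0.03]
[-32.81   0.7   50.92  16.02] [-0.11 -0.65 -1.04]
[-32.83   0.65  44.99  16.01] [ 0.09 -0.19 -0.83]
[-32.88   0.65  39.52  16.01] [-0.4   0.75  0.07]
9.6417
```

View pics/bay.png

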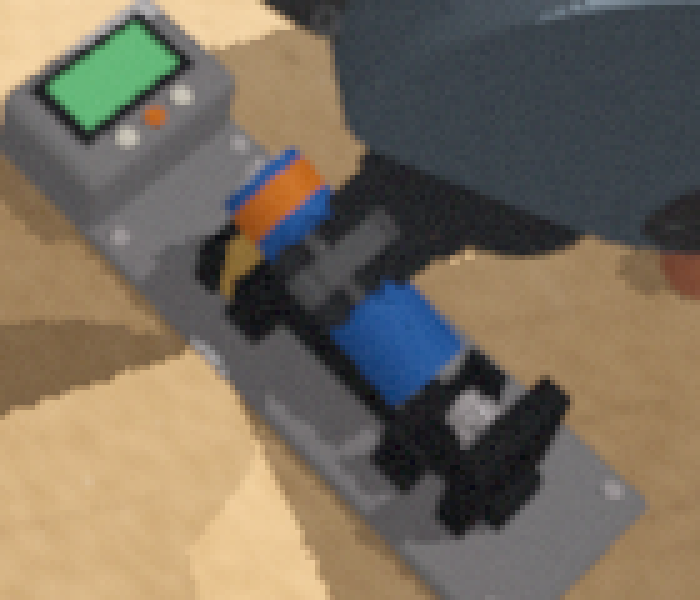

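The cell sits between the cheeks, nub over the brass, with the spring plate (470,415) still about 12 mm away. Now I press slowly.

Run:
```python
from h import *
import h
b=np.load("B.npy"); h.B=b[:3]-EY*.0006; f0=F(); ph=np.radians(16); x=-.033; log=[]
while x>-.056:
    x-=.001; go(x,.0402,ph,.03); manip.dwell(.05); f=F()-f0; log.append((where()[0],f[0])); print(where(),f.round(2))
    if f[0]>4.2 or abs(f[1])>5 or abs(f[2])>5: break
np.save("B.npy",np.r_[h.B,f0]); print(x,manip.current_time())
```

```text
[-33.96  -0.21  39.62  16.  ] [-1.82  0.65  1.72]
[-34.97  -0.15  39.56  16.  ] [-0.76  0.75  0.65]
[-35.96  -0.17  39.56  16.  ] [-1.51 -0.12  0.05]
[-36.95  -0.16  39.57  16.  ] [-1.06  0.27  0.62]
[-37.95  -0.13  39.56  16.  ] [-0.27  0.51  0.34]
[-38.97  -0.13  39.53  16.  ] [ 0.04 -0.03  0.62]
[-39.94  -0.13  39.54  16.  ] [-0.84  1.23  0.61]
[-40.94  -0.16  39.54  16.  ] [-0.91  1.07  0.4 ]
[-41.96  -0.16  39.56  16.  ] [-0.4  -0.59  0.52]
[-42.96  -0.16  39.56  16.  ] [-1.34 -0.7  -0.14]
[-43.93  -0.13  39.53  16.  ] [-1.4   0.1   0.82]
[-44.85  -0.09  39.52  16.01] [0.66 0.77 0.26]
[-45.83  -0.09  39.52  16.01] [1.48 0.19 1.03]
[-46.81  -0.09  39.52  16.01] [1.57 0.63 1.14]
[-47.84  -0.1   39.56  16.01] [3.27 0.48 1.08]
[-48.77  -0.09  39.54  16.02] [ 4.57 -0.16  1.76]
-0.049000000000000016 14.4417
```

Contact is at x_f≈-44.1 mm (slope about 1.2 N/mm), so the offset is about -6.0 mm. Now press to about 7.5 mm while lowering the tilt to 11°.

```bash
cat >> h.py <<'E'
O=-.0060
def xf_for(p,phi): return -.040+O-p+.007*np.sin(phi)
E
python3 - <<'E'
from h import *
import h
b=np.load("B.npy"); h.B=b[:3]; f0=b[3:]; f0[0]-=.85
for a,p in((14,.0055),(12.5,.0065),(11,.0072),(11,.0076)):
    go(xf_for(p,np.radians(a)),.0402,np.radians(a),.03); manip.dwell(.15); g=np.mean([F() for _ in range(3)],0)-f0; print(a,p,where(),g.round(2))
    if g[0]>10.5: print("stop");break
manip.dwell(.2);print(F()-f0,manip.current_time(),manip.current_grip_force())
E
```

```text
14 0.0055 [-49.44  -0.12  39.58  14.01] [5.54 0.72 1.96]
12.5 0.0065 [-50.49  -0.1   39.57  12.53] [ 5.75 -0.35  2.52]
11 0.0072 [-51.25  -0.08  39.56  11.04] [7.03 0.51 2.53]
11 0.0076 [-51.64  -0.06  39.55  11.04] [ 7.77 -0.47  3.12]
[ 8.10871148 -0.26595704  2.2926443 ] 16.2417 50.73919951915741
```

Run:
```python
from h import *
import h
b=np.load("B.npy"); h.B=b[:3]; f0=b[3:]; f0[0]-=.85
def step(a,p,z):
    go(xf_for(p,np.radians(a)),z,np.radians(a),.03); manip.dwell(.12); g=np.mean([F() for _ in range(3)],0)-f0; print(a,p,where(),g.round(2)); return g
g=step(11,.0082,.0402); manip.dwell(.3)
if g[0]<8.3: g=step(11,.0087,.0402)
for a in(9,7,5,3,1.5,0):
    g=step(a,.0086,.0402-.0005*(11-a)/11)
    if g[0]>11 or g[0]<5 or abs(g[2])>9 or abs(g[1])>5: print("stop"); break
print(manip.current_time())
```

```text
11 0.0082 [-5.217e+01 -5.000e-02  3.954e+01  1.105e+01] [7.98 0.09 3.03]
11 0.0087 [-5.259e+01 -2.000e-02  3.954e+01  1.106e+01] [ 9.23 -0.38  2.82]
9 0.0086 [-5.264e+01 -2.000e-02  3.941e+01  9.060e+00] [ 8.8  -0.62  2.65]
7 0.0086 [-5.289e+01 -2.000e-02  3.930e+01  7.060e+00] [9.33 0.41 1.71]
5 0.0086 [-5.318e+01 -3.000e-02  3.918e+01  5.050e+00] [ 9.95 -0.81  2.12]
3 0.0086 [-53.46  -0.06  39.07   3.05] [ 8.91 -0.31  1.56]
1.5 0.0086 [-53.55  -0.13  39.06   1.55] [9.81 0.03 1.16]
0 0.0086 [-5.373e+01 -2.800e-01  3.921e+01  5.000e-02] [9.85 0.32 5.09]
19.475
```

Run:
```python
from h import *
p,X=cloud("scene"); u=pix("scene",LG+[0,0,.04]).astype(int); cv2.imwrite("pics/tip.png",cv2.resize(p[u[1]-60:u[1]+60,u[0]-70:u[0]+70,::-1],None,fx=5,fy=5,interpolation=3))
tcp=manip.current_ee_pos(); R=manip.current_tcp_rot(); hsv=cv2.cvtColor(p,cv2.COLOR_RGB2HSV); L=(X-LG)@np.c_[EX,EY,EZ]
m=(np.linalg.norm(X-tcp,axis=-1)<.08)&(hsv[...,0]>100)&(hsv[...,0]<130)&(hsv[...,1]>120)
o=(np.linalg.norm(X-tcp,axis=-1)<.08)&(hsv[...,0]<15)&(hsv[...,1]>185)
for n,b in(("blue",L[m]),("orange",L[o])):
    for a in np.arange(-.06,.06,.01):
        c=b[(b[:,0]>a)&(b[:,0]<a+.01)]
        if len(c)>5: print(n,round(a,3),len(c),np.percentile(c[:,2],92).round(4))
```

```text
blue -0.06 51 0.0556
blue -0.05 138 0.0556
blue -0.04 121 0.0564
blue -0.03 126 0.0557
blue -0.02 65 0.0558
blue 0.02 10 0.0562
```

View pics/tip.png

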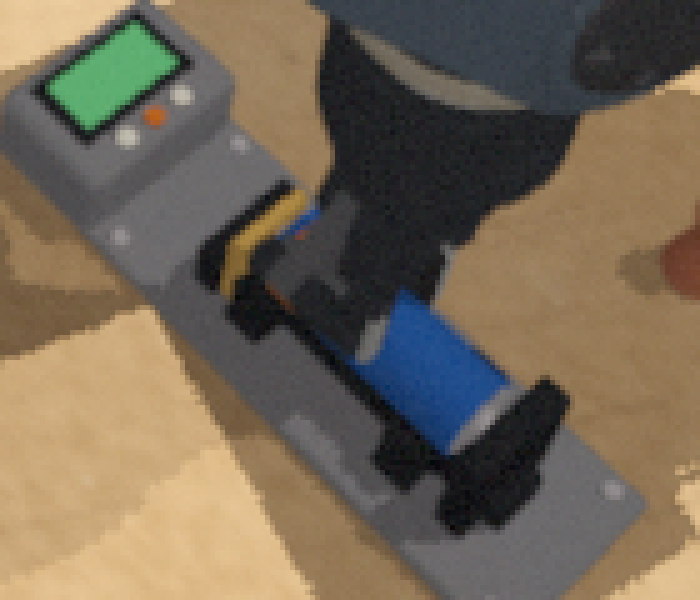

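The cell lies level with its end in front of the brass, which shows as the yellow edge at (260,235). I'll ease forward until the nub bears on the brass, let go, and retreat.

Run:
```python
from h import *
import h
b=np.load("B.npy"); h.B=b[:3]; f0=b[3:]; f0[0]-=.85
for p in(.0076,.0067,.006):
    go(xf_for(p,0),.0396,0,.03); manip.dwell(.12); print(p,where(),(np.mean([F() for _ in range(3)],0)-f0).round(2))
manip.set_gripper(.6); print(manip.current_grip_width(),(F()-f0).round(2))
manip.move_l(manip.current_ee_pos()+[0,0,.09],max_speed=.1)
R=manip.current_tcp_rot(); manip.move_l(manip.current_ee_pos()+[-.05,.2,.06],max_speed=.2)
p,X=cloud("scene"); u=pix("scene",LG+[0,0,.04]).astype(int); cv2.imwrite("pics/end.png",cv2.resize(p[u[1]-60:u[1]+60,u[0]-70:u[0]+70,::-1],None,fx=5,fy=5,interpolation=3))
hsv=cv2.cvtColor(p,cv2.COLOR_RGB2HSV); L=(X-LG)@np.c_[EX,EY,EZ]
m=(abs(L[...,0])<.06)&(abs(L[...,1])<.03)&(L[...,2]>.02)&(((hsv[...,0]>100)&(hsv[...,0]<130)&(hsv[...,1]>120))|((hsv[...,0]<15)&(hsv[...,1]>185)));b=L[m]
for a in np.arange(-.06,.06,.01):
    c=b[(b[:,0]>a)&(b[:,0]<a+.01)]
    if len(c)>5: print(round(a,3),len(c),np.percentile(c[:,2],92).round(4))
print(manip.current_time())
```

```text
0.0076 [-5.317e+01 -2.900e-01  3.915e+01  2.000e-02] [6.77 0.54 3.98]
0.0067 [-52.5   -0.33  39.16   0.  ] [5.82 0.68 5.23]
0.006 [-5.197e+01 -3.200e-01  3.915e+01 -1.000e-02] [5.02 0.41 6.28]
0.5998726270404382 [ 0.87 -0.15  2.29]
-0.06 15 0.0558
-0.05 129 0.0553
-0.04 124 0.0556
-0.03 118 0.0554
-0.02 121 0.0554
-0.01 110 0.0562
0.0 115 0.0561
0.01 80 0.0553
0.02 62 0.0542
0.03 28 0.0561
23.325
```

View pics/end.png

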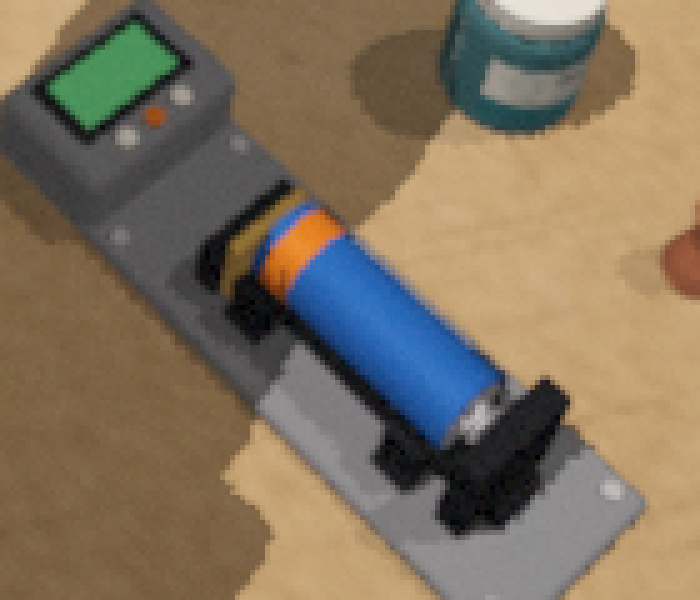

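The cell lies level in the bay, with the nub end at the brass (275,245) and the spring pressed at (475,420). Handing in.

```bash
python3 -c "
from bench import manip
manip.dwell(.3); print(manip.sign_off())"
```

```text
the job is handed in; nothing more can be done
None
```

The cell is in the logger's bay, level to within camera accuracy, with the nub against the brass and the spring pressed. The spring push stayed at about 10 N by the wrist reading, the jar, stamp and cup were never touched, and I handed the job in at about 24 s; no verdict came back.

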